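# Serve a dried mushroom with tongs at a dry-goods stall

### The arm

A 6-joint arm with a two-finger parallel gripper is mounted at the origin on the work surface. World frame = base frame: x ahead of the robot, y to its left, z up, the work surface at z = 0. Lengths are in m, angles in rad, forces in N, time in s.
With the tool pointing down it reaches from about 0.375 to 0.975 m from the base axis. Payload 3.8 kg.
Tool frame: the origin (TCP) lies at the very end of the fingers, on their centre line; the grasp point (between the pads) lies 19 mm behind it (arm.tcp_to_grasp is the distance from the TCP to the grasp point, in m); x points along the fingers, y is the direction in which the jaws open and shut, and the axes are right-handed (so a half turn about x gives the same grasp; the last joint's range is limited). The gripper opens to 85 mm and grips with 20 to 120 N. Pads are 22 mm wide; open, the fingers measure 114 mm over their backs; the gripper's body (76 mm by 85 mm) begins 54 mm behind the grasp point. The pads swing forward as they close: fully open they stand 13 mm farther back than shut.
Start: joints at [-1.152, 0.264, 1.604, -0, 1.274, -0.037], TCP at [0.297, -0.606, 0.231] pointing down, gripper open.
Joint ranges: [-2.63, 2.63], [-0.94, 2.18], [0.31, 2.57], [-1.31, 4.45], [0, 2.66], [-2.55, 2.55]. Speed limits (rad/s): [2.57, 2.57, 3.14, 3.14, 3.14, 3.14].

### API

Orientations are given as [roll, pitch, yaw] about the fixed x, y, z axes, in that order (R = Rz(yaw) Ry(pitch) Rx(roll)).
In Python, from rig import arm gives the robot as it stands.
- The arm moves only by the shell command python3 -m pendant 'ROWS'. ROWS is text: rows parted by semicolons, each of 7 numbers parted by spaces: the turn, a rotation vector about the tool's x, y, z in rad, then the shift along the tool's x, y, z in m, then the opening, from 0 (shut) to 1 (fully open). In form: ax ay az dx dy dz jaw; .... A call has 1 to 5 rows; each row is the pose to reach, as a shift and turn from the pose measured when the call began, along the tool's axes at that moment; what a row does not reach only later rows make up. A row lasts 1/12 s, in which the tool goes at most 41.7 mm and 7.16 degrees, less where a joint would pass 70% of its speed; a pose out of reach is approached as far as the arm can. A call with a gripper value outside its range is refused whole. The fingers move at their own pace and stop on an object; the grip force is fixed at half the most. Time passes only in rows, so rows that repeat a pose let the fingers close. It gives the time, the measured TCP pose, the force and the opening at its end, in the units of the state.
- arm.sense(): the state, without advancing time (a new reading comes with each control period).
- arm.camera(name): name is "side" or "top" or "wrist"; returns a dict with "color" (400x640x3 uint8, red, green, blue), "camera_matrix" (3x3 intrinsics, pixels), "eye" and "rotation" of the camera in the world; the wrist camera has in their place "tool_from_camera" (4x4, takes a point from camera to tool coordinates, whose origin is the TCP and whose axes are the tool frame's). Camera axes: x right, y down, z forward; pixel columns grow to the right and rows downward; lengths in m; the calibration is good to about 2 mm. A picture is of the moment at which its call begins: read the wrist's pose just before it. There is no depth.
- arm.hand_in(): hands the job in, once; it reports no verdict.
The state is a dict: "time": time; "joint_positions": joint angles; "dq": joint speeds; "effort": joint torques, N m; "tcp_pos": TCP position; "ee_rot": TCP orientation; "wrist_force": force on the tool from outside, world axes, zero at the start; "ft_torque": the same for the moment, N m; "gripper_width": finger opening in m.
Only numpy, scipy, OpenCV 4.12 (cv2) and the standard library are available. Lean on these libraries where they do the work, as an engineer would, in place of code of your own. Each camera call takes 0.05 s, during which the arm holds its last target.

### The job

Take the spring tongs from their rest and, with them, pick the biggest of the three dried mushrooms off the sample stand; never touch a mushroom with the gripper, and leave the two small mushrooms, the bowl, the jar and the spoon where they are. Carry the big mushroom in the tongs over the middle of the customer's white bowl and finish holding it there, at rest in the closed tongs, a few centimetres clear above the bowl's rim, without letting go.

Things in the scene. Friction and masses are not known exactly. Their poses are not given: they have to be found in the camera images.
- tongs: steel spring tongs, 235 mm long, blades 22 mm high, 120 g, lying flat on the rest's two ridges (underside 30 mm over the counter). Origin: midway between the two black rubber grip panels, at the underside, near the centre of mass. x points along the tongs to the jaws, z up; the blades close along y, mirrored about the x axis. At rest: 57 mm over the panels at x = 0, jaws 67 mm apart
- grip (a point): where to hold the tongs: midway between the grip panels, 11 mm above the tongs' origin, on their axes. Panels run 30 mm either way along x, 22 mm high; open, they spread 4 degrees each towards the jaws. Held at about 51 mm over the panels the tongs stay in hand with the jaws about 55 mm apart; at 44 mm the panels are parallel and the jaws 38 mm apart
- jaw (a point): point midway between the two jaw faces: x = 103 mm, y = 0, z = 11 mm from the tongs' origin, on their axes. Jaw faces run from x = 85 to 121 mm, are 22 mm high (underside level with the tongs' underside) and 4 mm thick
- pivot (a point): hinge of the two blades: x = -90 mm, z = 11 mm from the tongs' origin. A spring holds the blades open against a stop: pressing the panels takes about 7 N to start, 10 N with the jaws 38 mm apart. 1 mm squeezed over the panels closes the jaws by 2.1 mm; they reopen by themselves when the squeeze is eased
- tongs_left (a joint): closing angle of the left blade about the pivot (rad): 0 open at the stop, 0.074 with the jaws 38 mm apart, 0.16 at most; the right blade mirrors it
- rest: fixed dark wooden tong rest: base 150 x 100 mm, 6 mm thick, with two cross ridges 12 mm wide, 100 mm long, tops 30 mm over the counter, centred 62 mm either side of its centre along x. Origin: centre of the underside. The tongs' grip panels lie over the open 112 mm gap between the ridges
- stand: fixed light wooden sample stand, top 100 mm (x) by 270 mm (y), top surface 50 mm above the counter. Origin: centre of the underside, x towards the far side. The three mushrooms lie on it in a row along its y, about 90 mm apart, in any order
- big_mushroom: the biggest dried mushroom, a brown cap with pale cracks lying rim down on the stand: 38 mm across, 26 mm high, upright sides from 4 to 14 mm above its underside, then domed; about 18 g. Origin: centre of the underside, z up
- small_mushroom_a: small dried mushroom, 26 mm across, 18 mm high, on the stand; leave alone. Origin: centre of the underside
- small_mushroom_b: another small dried mushroom, 26 mm across, 18 mm high, on the stand; leave alone. Origin: centre of the underside
- bowl: the customer's white empty bowl, loose on the counter, 120 mm across the rim, 45 mm high. Origin: centre of the underside, z up
- jar: closed glass jar, 80 mm across, 110 mm high, standing on the counter; leave alone. Origin: centre of the underside
- spoon: loose serving spoon with a wooden handle, 200 mm long, lying on the counter along its x axis; leave alone. Origin: about the middle of its length, on the counter

How it is judged:
On the way, in this order (a step that is already met when the one before it is completed fails the run):
1. the tongs are lifted off their rest in the gripper (z of tongs in the frame of rest above 0.042 m and contact force between the fingers and tongs above 1 N and contact force between tongs and rest below 0.05 N), for 0.2 s.
2. the big mushroom is lifted off the stand in the tongs (z of big_mushroom in the frame of stand above 0.065 m and contact force between tongs and big_mushroom above 0.5 N and contact force between big_mushroom and stand below 0.05 N), for 0.2 s.
At the end, for the whole second after the job is handed in: Gripper holds the tongs closed on the big mushroom, which hangs still, centre within 40 mm of the bowl's, underside 20 mm or more above the rim, touching neither bowl nor fingers. Small mushrooms moved under 15 mm; bowl, jar, spoon under 20 mm. Ends holding (horizontal distance between big_mushroom and bowl below 0.04 m and z of big_mushroom in the frame of bowl above 0.065 m and contact force between tongs and big_mushroom above 0.5 N and contact force between the fingers and tongs above 1 N and contact force between big_mushroom and the fingers below 0.05 N and contact force between each of big_mushroom, tongs and bowl below 0.05 N and linear speed of big_mushroom below 0.03 m/s and distance of each of small_mushroom_a, small_mushroom_b from where it was at the start of the episode below 0.015 m and distance of each of bowl, jar, spoon from where it was at the start of the episode below 0.02 m); the arm keeps its last pose, push and grip.
It fails at once if the gripper's fingers or the arm touch a mushroom (contact force between any of the arm, the fingers and big_mushroom above 0.3 N or contact force between any of the fingers, the arm and small_mushroom_a above 0.3 N or contact force between any of the fingers, the arm and small_mushroom_b above 0.3 N).
It fails at once if a small mushroom is shifted (distance of any of small_mushroom_a, small_mushroom_b from where it was at the start of the episode above 0.015 m).
It fails at once if the bowl, jar or spoon is shifted (distance of any of bowl, jar, spoon from where it was at the start of the episode above 0.02 m).
It also fails if it takes over 43 s, if anything falls off the work surface, if the arm or the gripper's body presses on something with over 40 N, if the wrist force passes 120 N, or if a joint passes its speed limit or range.

## Working session

There is one attempt and no reset: what is moved stays moved. The work goes in short steps, Python scripts to look and compute and a shell command to move; the robot and the scene stay as the last step left them, time stands still between calls to the robot, and variables do not carry over. Pictures are saved under pics/ and viewed, and the job is handed in when it is done.

```bash
ls; mkdir -p pics
python3 - <<'E'
from rig import arm
import cv2
s=arm.sense(); print(s)
print(arm.tcp_to_grasp)
for n in("side","top","wrist"):
    c=arm.camera(n); cv2.imwrite(f"pics/{n}0.png",c["color"][:,:,::-1])
    print(n,{k:v for k,v in c.items() if k!="color"})
E
```

```text
pics
{'time': 0.0, 'joint_positions': array([-1.15188066e+00,  2.64751426e-01,  1.60541614e+00,  2.29938899e-05,
        1.27370977e+00, -3.69149265e-02]), 'dq': array([ 0.00150663,  0.00115984,  0.00013243,  0.00238259, -0.0022385 ,
       -0.00147566]), 'effort': array([-5.40603232e-04, -5.15105796e+01, -3.67314899e+01, -4.11453058e-06,
        1.28139148e-02,  6.92000441e-06]), 'tcp_pos': array([ 0.29682912, -0.60539064,  0.22994045]), 'ee_rot': array([-1.61732771,  1.56851154,  1.98008879]), 'wrist_force': array([0.44610207, 0.08033048, 0.29193156]), 'ft_torque': array([ 0.0263697 , -0.03714544,  0.02578505]), 'gripper_width': 0.08546332565929435}
0.0187
side {'camera_matrix': array([[362.90781477,   0.        , 317.32346126],
       [  0.        , 362.90781477, 202.10745837],
       [  0.        ,   0.        ,   1.        ]]), 'eye': array([0.52519947, 0.63183743, 0.62103207]), 'rotation': array([-2.32969822,  0.02092316, -3.12824366])}
top {'camera_matrix': array([[362.43301253,   0.        , 318.80881143],
       [  0.        , 362.43301253, 197.63941734],
       [  0.        ,   0.        ,   1.        ]]), 'eye': array([0.49657597, 0.04278725, 0.95717004]), 'rotation': array([-3.06188136, -0.01521851, -1.55806865])}
wrist {'camera_matrix': array([[323.46560244,   0.        , 323.6999545 ],
       [  0.        , 323.46560244, 198.30260565],
       [  0.        ,   0.        ,   1.        ]]), 'tool_from_camera': array([[ 5.57647221e-05, -3.03427125e-01,  9.52854646e-01,
        -1.42625868e-01],
       [ 9.99999991e-01, -9.79027106e-05, -8.96999978e-05,
        -1.51693890e-03],
       [ 1.20504465e-04,  9.52854643e-01,  3.03427117e-01,
        -7.72204560e-02],
       [ 0.00000000e+00,  0.00000000e+00,  0.00000000e+00,
         1.00000000e+00]])}
```

View pics/top0.png

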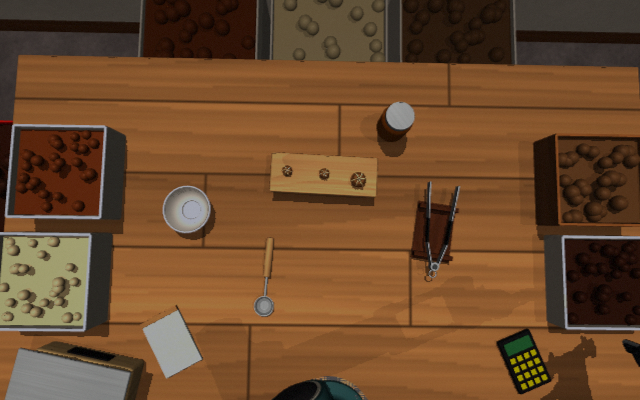

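View pics/side0.png

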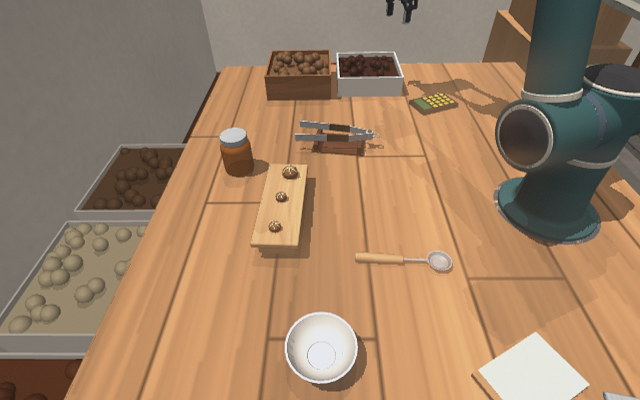

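View pics/wrist0.png

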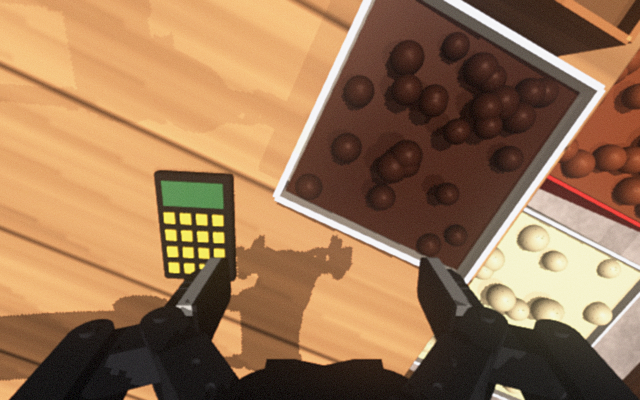

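Top view: tongs about (437,230) with the jaws up-image (+x), the mushroom at (358,180) is the biggest, bowl at (187,210), jar (397,118), spoon (266,275). Next: helpers and closer measurement.

```bash
cat > h.py <<'E'
import numpy as np, cv2
from scipy.spatial.transform import Rotation as R
from rig import arm
def pose(s=None):
    s=s or arm.sense(); return np.array(s["tcp_pos"]),R.from_euler("xyz",s["ee_rot"]).as_matrix()
def cam(n):
    p,M=pose(); c=arm.camera(n)
    if n=="wrist":
        T=c["tool_from_camera"]; Rc=M@T[:3,:3]; e=p+M@T[:3,3]
    else: Rc=R.from_euler("xyz",c["rotation"]).as_matrix(); e=np.array(c["eye"])
    return c["color"][:,:,::-1].copy(),c["camera_matrix"],e,Rc
def onplane(C,uv,z):
    _,K,e,Rc=C; d=Rc@np.linalg.solve(K,[uv[0],uv[1],1]); return e+d*(z-e[2])/d[2]
def proj(C,P):
    _,K,e,Rc=C; q=K@(Rc.T@(np.array(P)-e)); return q[:2]/q[2]
E
python3 - <<'E'
from h import *
C=cam("top"); im=C[0]
cv2.imwrite("pics/t_tongs.png",cv2.resize(im[165:290,390:480],None,fx=4.5,fy=4.5,interpolation=cv2.INTER_CUBIC))
cv2.imwrite("pics/t_stand.png",cv2.resize(im[140:215,260:390],None,fx=6,fy=6,interpolation=cv2.INTER_CUBIC))
for n,uv,z in [("tcp?",(0,0),0),("big",(358,180),.07),("m2",(324,173),.06),("m1",(288,171),.06),("bowl",(187,210),.045),("jar",(400,117),.11),("jawL",(430,185),.04),("jawR",(457,190),.04),("hinge",(435,265),.04)]:
    print(n,onplane(C,uv,z).round(3))
S=cam("side")
for n,uv,z in [("big",(290,172),.065),("bowl",(321,340),.045),("jar",(233,135),.11)]: print(n,onplane(S,uv,z).round(3))
E
```

```text
tcp? [1.103 0.907 0.   ]
big [ 0.613 -0.066  0.07 ]
m2 [0.63  0.018 0.06 ]
m1 [0.634 0.108 0.06 ]
bowl [0.534 0.36  0.045]
jar [ 0.761 -0.161  0.11 ]
jawL [ 0.606 -0.254  0.04 ]
jawR [ 0.595 -0.324  0.04 ]
hinge [ 0.404 -0.265  0.04 ]
big [ 0.613 -0.062  0.065]
bowl [0.535 0.355 0.045]
jar [ 0.763 -0.159  0.11 ]
```

View pics/t_tongs.png

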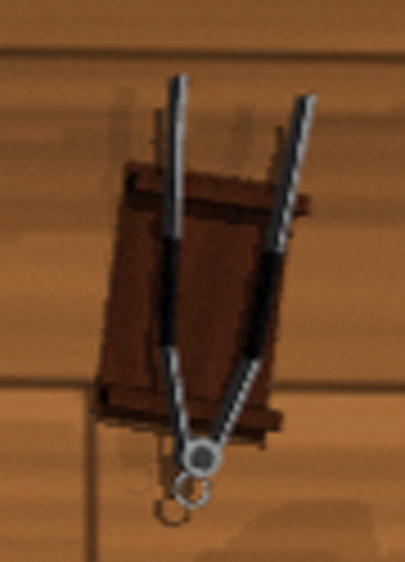

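View pics/t_stand.png

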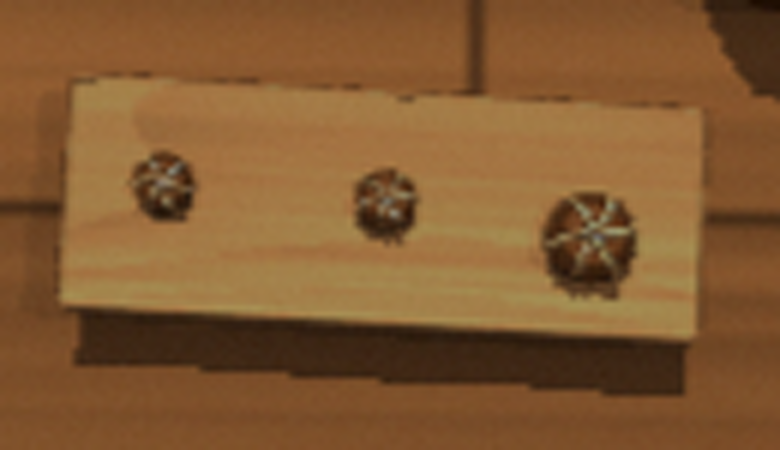

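```bash
cat > m.py <<'E'
from h import *
C=cam("top")
f=lambda x,y:(390+(x+.5)/4.5-.5,165+(y+.5)/4.5-.5)
h=onplane(C,f(202,457),.054); pl=onplane(C,f(170,292),.052); pr=onplane(C,f(263,305),.052)
jl=onplane(C,f(180,75),.052); jr=onplane(C,f(310,97),.052)
pm=(pl+pr)/2; jm=(jl+jr)/2
print("hinge",h,"panelmid",pm,"tipmid",jm)
print("panel gap",np.linalg.norm(pl-pr),"tip gap",np.linalg.norm(jl-jr),"h-p",np.linalg.norm(h-pm),"h-tip",np.linalg.norm(jm-h))
d=(jm-h);print("yaw deg h-tip",np.degrees(np.arctan2(d[1],d[0])))
e=pl-pr;print("yaw panels",np.degrees(np.arctan2(e[1],e[0]))-90)
p,M=pose();print(p);print(M.round(3))
E
python3 m.py
python3 - <<'E'
from h import *
C=cam("top"); im=C[0]; hsv=cv2.cvtColor(im,cv2.COLOR_BGR2HSV)
# mushrooms dark on stand
sub=hsv[150:200,265:385]; 
m=((sub[...,2]<100)).astype(np.uint8)
n,l,s,c=cv2.connectedComponentsWithStats(m)
for i in range(1,n):
    if s[i,4]>20: print(s[i],c[i]+[265,150])
w=((hsv[...,1]<40)&(hsv[...,2]>120)).astype(np.uint8)
n,l,s,c=cv2.connectedComponentsWithStats(w)
for i in range(1,n):
    if s[i,4]>300: print("white",s[i],c[i])
E
```

```text
hinge [ 0.40276898 -0.25853132  0.054     ] panelmid [ 0.48968651 -0.2684112   0.052     ] tipmid [ 0.60874725 -0.28610218  0.052     ]
panel gap 0.0522387539102715 tip gap 0.07407783060964879 h-p 0.08750010720608649 h-tip 0.20782492530701316
yaw deg h-tip -7.623910546112098
yaw panels -7.194680432397433
[ 0.29699296 -0.6058499   0.23078438]
[[-0.     0.44  -0.898]
 [ 0.001 -0.898 -0.44 ]
 [-1.    -0.001 -0.   ]]
[18 16  9 11 57] [287.21052632 171.71929825]
[55 23  9  7 40] [324.05 176.55]
[ 86  23  15  17 110] [357.25454545 182.84545455]
[113  25   7   3  21] [381. 176.]
[  5  41 105   9 618] [314.78964401 196.22815534]
white [386 102  28  27 595] [399.78487395 115.18823529]
white [  5 124 102  95 852] [ 55.92488263 172.72887324]
white [ 163  186   47   47 1477] [187.58158429 211.02640487]
white [  0 232  91 100 705] [ 58.29361702 280.25673759]
white [562 235  78  95 566] [589.86572438 280.19257951]
white [ 143  310   59   68 2219] [171.61153673 343.7318612 ]
white [   5  349  124   51 4523] [ 62.43223524 379.60490825]
```

```bash
python3 -m pendant '0.115 0 0 0.006 -0.022 -0.032 1; 0.23 0 0 0.012 -0.044 -0.064 1; 0.345 0 0 0.018 -0.066 -0.096 1; 0.46 0 0 0.024 -0.088 -0.128 1; 0.575 0 0 0.03 -0.11 -0.16 1'
cat > rel.py <<'E'
# rel.py x y z yaw_tongs_deg : tool-frame shift & turn to put TCP there, tool down, tool y = -tongs y
import sys
from h import *
x,y,z,a=map(float,sys.argv[1:5]); a=np.radians(a)
p,M=pose(); Y=-np.array([-np.sin(a),np.cos(a),0]); X=np.array([0,0,-1.]); T=np.stack([X,Y,np.cross(X,Y)],1)
print("pos",p.round(4),"turn",R.from_matrix(M.T@T).as_rotvec().round(4),"shift",(M.T@(np.array([x,y,z])-p)).round(4))
s=arm.sense();print("t",s["time"],"w",s["gripper_width"],"q",s["joint_positions"].round(2),"f",s["wrist_force"].round(1),s["ft_torque"].round(2))
E
python3 rel.py 0.490 -0.2685 0.12 -7.5
```

```text
time: 0.77
tcp_pos: [0.3928, -0.4352, 0.2008]
ee_rot: [-1.751, 1.57, 1.265]
wrist_force: [0.5, 0.2, 0.4]
gripper_width: 0.0855
pos [ 0.3928 -0.4352  0.2008] turn [ 0.0053 -0.0001  0.0003] shift [ 0.0809 -0.1776 -0.0756]
t 0.7667 w 0.08552526658851572 q [-0.88  0.12  1.83  0.    1.19  0.82] f [0.5 0.2 0.4] [-0.03 -0.03 -0.06]
```

```bash
python3 -m pendant '0 0 0 0.015 -0.036 -0.015 1; 0 0 0 0.03 -0.071 -0.03 1; 0 0 0 0.048 -0.107 -0.046 1; 0.005 0 0 0.065 -0.142 -0.061 1; 0.005 0 0 0.081 -0.1775 -0.0755 1'
python3 - <<'E'
from h import *
C=cam("wrist"); cv2.imwrite("pics/w1.png",C[0])
C=cam("top"); cv2.imwrite("pics/t1.png",cv2.resize(C[0][140:290,260:490],None,fx=3.4,fy=3.4))
E
python3 rel.py 0.490 -0.2685 0.12 -7.5
```

```text
time: 1.18
tcp_pos: [0.4896, -0.2689, 0.1204]
ee_rot: [3.057, 1.57, -0.216]
wrist_force: [0.8, 0.2, -0.3]
gripper_width: 0.0855
pos [ 0.4887 -0.2646  0.1176] turn [0.0055 0.0047 0.0045] shift [-0.0024  0.0037 -0.0017]
t 1.2833 w 0.08555318582954051 q [-0.54  0.14  1.97  0.    1.03  1.15] f [-1.4 -0.3  0.3] [0.03 0.06 0.01]
```

View pics/w1.png

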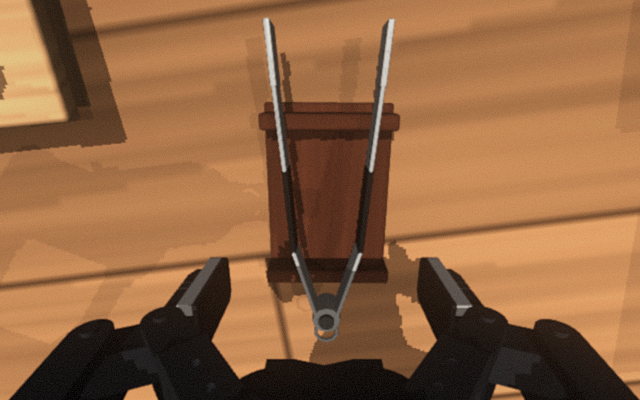

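The wrist picture shows the tongs centred between the fingers: hinge (326,322), panels about (289,212) and (364,212). Settling and measuring from this nearer view.

```bash
python3 -m pendant '0 0 0 0 0 0 1; 0 0 0 0 0 0 1'
python3 - <<'E'
from h import *
C=cam("wrist"); cv2.imwrite("pics/w2.png",C[0][10:350,220:430]); cv2.imwrite("pics/w2b.png",cv2.resize(C[0][10:350,225:425],None,fx=1.75,fy=1.75))
np.savez("w2.npz",K=C[1],e=C[2],Rc=C[3])
print(C[2])
E
python3 rel.py 0.490 -0.2685 0.12 -7.5
```

```text
time: 1.45
tcp_pos: [0.4886, -0.2642, 0.1174]
ee_rot: [-0.725, 1.564, 2.293]
wrist_force: [0.5, -0.2, 0.2]
gripper_width: 0.0858
[ 0.56527719 -0.27336542  0.25963169]
pos [ 0.4887 -0.2652  0.1179] turn [0.0055 0.0046 0.0041] shift [-0.0021  0.0031 -0.0017]
t 1.5 w 0.08548700098560152 q [-0.54  0.14  1.97  0.    1.04  1.15] f [ 0.2 -0.3  0.9] [-0.03 -0.01  0.01]
```

View pics/w2b.png

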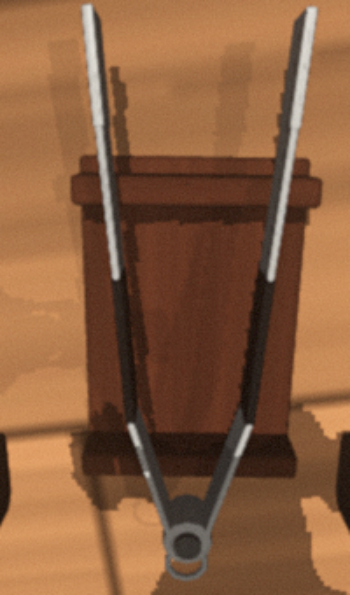

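Run:
```python
from h import *
d=np.load("w2.npz"); C=(None,d["K"],d["e"],d["Rc"])
g=lambda x,y:onplane(C,(225+(x+.5)/1.75-.5,10+(y+.5)/1.75-.5),.052)
h=g(187,543);a=g(115,279);b=g(131,423);c=g(268,279);e=g(245,423);t=(g(88,7)+g(311,8))/2
pm=(a+b+c+e)/4
print(h,pm,t, "len panel",np.linalg.norm(a-b),"gap f/b",np.linalg.norm(a-c),np.linalg.norm(b-e),"tips",np.linalg.norm(g(88,7)-g(311,8)))
for v in(t-h,t-pm,pm-h):print(np.degrees(np.arctan2(v[1],v[0])),np.linalg.norm(v))
```

```text
[ 0.40017793 -0.2578995   0.052     ] [ 0.48793603 -0.26924392  0.052     ] [ 0.60695453 -0.28625718  0.052     ] len panel 0.060116175863361314 gap f/b 0.05731068933378842 0.04642643319622563 tips 0.07256083764084356
-7.808924839049395 0.20871204529601162
-8.135110034756766 0.12022833786419924
-7.3657376397329255 0.08848830292183288
```

```bash
python3 rel.py 0.4885 -0.269 0.020 -7.8; python3 -m pendant '0.01 0.005 0.004 0.02 0.0037 -0.002 1; 0.01 0.005 0.004 0.04 0.0037 -0.002 1; 0.01 0.005 0.004 0.06 0.0037 -0.002 1; 0.01 0.005 0.004 0.075 0.0037 -0.002 1; 0.01 0.005 0.004 0.08 0.0037 -0.002 1';python3 rel.py 0.4885 -0.269 0.020 -7.8
```

```text
pos [ 0.4887 -0.2652  0.1179] turn [0.0107 0.0046 0.0041] shift [ 0.0979  0.0042 -0.0007]
t 1.5 w 0.08548700098560152 q [-0.54  0.14  1.97  0.    1.04  1.15] f [ 0.2 -0.3  0.9] [-0.03 -0.01  0.01]
time: 1.92
tcp_pos: [0.488, -0.2696, 0.0361]
ee_rot: [-0.415, 1.568, 2.589]
wrist_force: [-0.6, -0.1, -1.1]
gripper_width: 0.0854
pos [ 0.488  -0.2696  0.0361] turn [-0.0017  0.0022  0.001 ] shift [ 0.0161 -0.0006 -0.0005]
t 1.9167 w 0.08538005178489814 q [-0.55  0.25  2.02  0.    0.88  1.16] f [-0.6 -0.1 -1.1] [ 0.02  0.03 -0.06]
```

```bash
python3 -m pendant '0 0.002 0.001 0.008 0 0 1; 0 0.002 0.001 0.016 0 0 1; 0 0.002 0.001 0.016 0 0 1; 0 0.002 0.001 0.016 0 0 0.75; 0 0.002 0.001 0.016 0 0 0.68';python3 rel.py 0.4885 -0.269 0.020 -7.8
python3 - <<'E'
from h import *
C=cam("wrist"); cv2.imwrite("pics/w3.png",C[0])
S=cam("side"); cv2.imwrite("pics/s3.png",cv2.resize(S[0][90:210,200:400],None,fx=4,fy=4,interpolation=cv2.INTER_CUBIC))
E
```

```text
time: 2.33
tcp_pos: [0.4886, -0.2701, 0.0209]
ee_rot: [2.65, 1.57, -0.63]
wrist_force: [-0.0, 0.6, -0.0]
gripper_width: 0.064
pos [ 0.4886 -0.2701  0.0209] turn [-0.0019 -0.0011 -0.0006] shift [ 0.0009 -0.0011  0.0002]
t 2.3333 w 0.06395216169826848 q [-0.55  0.27  2.03 -0.    0.84  1.16] f [-0.   0.6 -0. ] [ 0.01  0.02 -0.02]
```

View pics/w3.png

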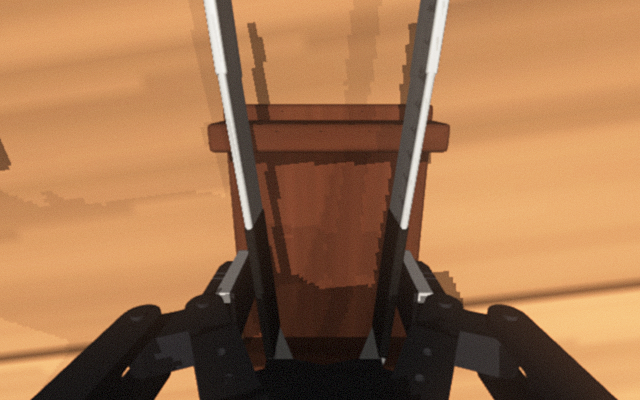

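View pics/s3.png

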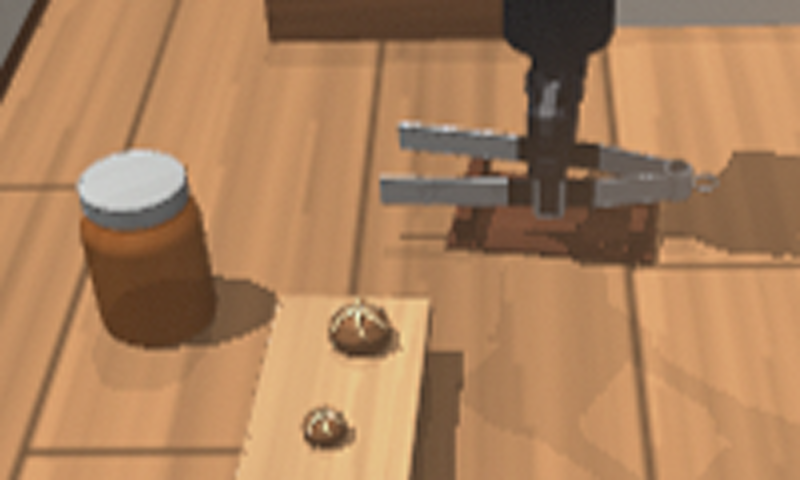

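Fingers straddle the middle of the panels, at the right height (pad ends just under the blades in the side view). Closing to about 50 mm.

```bash
python3 -m pendant '0 0 0 0 0.0 0 0.66; 0 0 0 0 0 0 0.63; 0 0 0 0 0 0 0.6; 0 0 0 0 0 0 0.59; 0 0 0 0 0 0 0.59';python3 rel.py 0.4885 -0.269 0.020 -7.8
```

```text
time: 2.85
tcp_pos: [0.4899, -0.2706, 0.0227]
ee_rot: [2.693, 1.567, -0.586]
wrist_force: [-0.1, 0.1, 6.1]
gripper_width: 0.0506
pos [ 0.4899 -0.2706  0.0227] turn [-0.0014 -0.0037 -0.0018] shift [ 0.0027 -0.0014  0.0016]
t 2.85 w 0.050635682998615636 q [-0.55  0.26  2.03 -0.    0.84  1.16] f [-0.1  0.1  6.1] [ 0.08  0.05 -0.05]
```

```bash
python3 -m pendant '0 0 0 -0.008 0 0 0.59; 0 0 0 -0.018 0 0 0.59; 0 0 0 -0.03 0 0 0.59; 0 0 0 -0.042 0 0 0.59; 0 0 0 -0.05 0 0 0.59'; python3 -m pendant '0 0 0 -0.015 0 0 0.59; 0 0 0 -0.035 0 0 0.59; 0 0 0 -0.06 0 0 0.59; 0 0 0 -0.07 0 0 0.59; 0 0 0 -0.07 0 0 0.59' ;python3 rel.py 0.4885 -0.269 0.020 -7.8
python3 - <<'E'
from h import *
C=cam("wrist"); cv2.imwrite("pics/w4.png",C[0])
S=cam("side"); cv2.imwrite("pics/s4.png",cv2.resize(S[0][60:210,200:400],None,fx=4,fy=4,interpolation=cv2.INTER_CUBIC))
E
```

```text
time: 3.27
tcp_pos: [0.4906, -0.271, 0.0749]
ee_rot: [2.706, 1.564, -0.573]
wrist_force: [0.5, 0.2, -0.8]
gripper_width: 0.0507
time: 3.68
tcp_pos: [0.4925, -0.2722, 0.1491]
ee_rot: [2.718, 1.557, -0.561]
wrist_force: [1.0, -0.0, -0.4]
gripper_width: 0.0502
pos [ 0.4925 -0.2722  0.1491] turn [-0.0014 -0.0128 -0.0058] shift [ 0.129  -0.0034  0.0061]
t 3.6833 w 0.05020155974590562 q [-0.55  0.11  1.94 -0.    1.07  1.16] f [ 1.  -0.  -0.4] [ 0.   -0.05 -0.04]
```

View pics/w4.png

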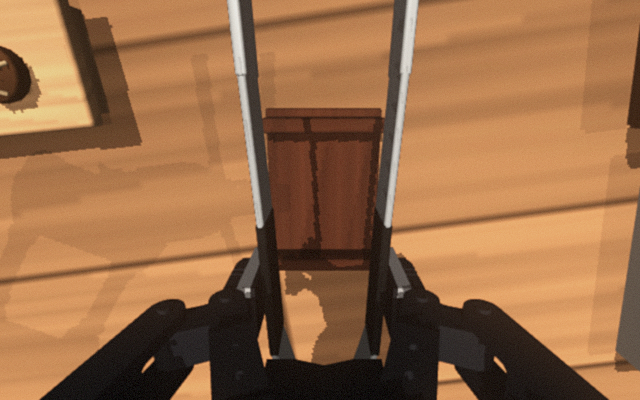

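View pics/s4.png

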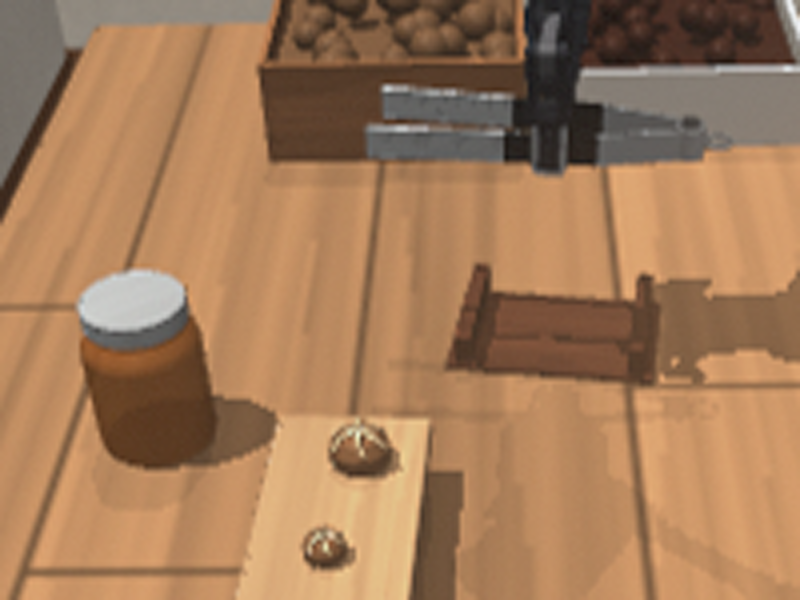

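Tongs are in hand, level, clear of the rest. Now refining the big mushroom's position from two views.

Run:
```python
from h import *
def msk(C,x0,x1,y0,y1,name,f):
    im=C[0][y0:y1,x0:x1]; cv2.imwrite(name,cv2.resize(im,None,fx=f,fy=f,interpolation=cv2.INTER_CUBIC))
T=cam("top"); S=cam("side")
msk(T,335,385,155,205,"pics/tm.png",10); msk(S,270,310,150,195,"pics/sm.png",12)
C=cam("wrist"); p=proj(T,[.61,-.065,.05]);print(p,proj(S,[.61,-.065,.05]))
```

```text
[356.60835579 182.05745873] [291.71674404 175.96539377]
```

View pics/tm.png

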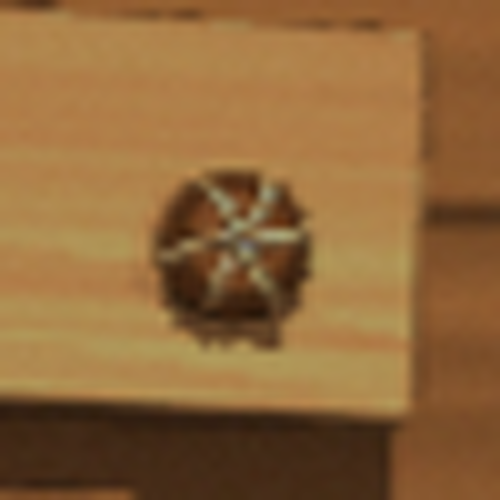

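View pics/sm.png

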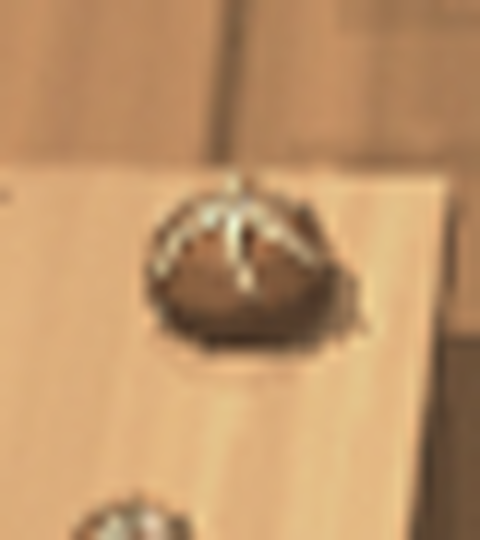

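Run:
```python
from h import *
T=cam("top"); S=cam("side")
print("apex",onplane(T,(358.8,179.0),.076),"body",onplane(T,(357.8,179.2),.064))
print("width",onplane(T,(335+15.8,179.2),.06)-onplane(T,(335+30.8,179.2),.06))
for x in (.605,.61,.615):
  for y in(-.062,-.065,-.068):
    print(x,y,proj(S,[x,y,.062]).round(1))
print("side apex star", onplane(S,(270+235/12,150+205/12),.076), "L/R",onplane(S,(270+148/12,173),.062),onplane(S,(270+335/12,173),.062))
print("bowl top",onplane(T,(187-.5+.0,209.5),.045), "bowl side",onplane(S,(321,341),.045))
g=cv2.inRange(cv2.cvtColor(S[0],cv2.COLOR_BGR2HSV),(0,0,120),(179,45,255)); 
n,l,s,c=cv2.connectedComponentsWithStats(g[300:390,270:370]);print(s,c)
print([onplane(T,(u,v),.045).round(4) for u,v in((163,210),(211,210),(187,186.5),(187,234))])
```

```text
apex [ 0.61437948 -0.06726333  0.076     ] body [ 0.61544605 -0.06627306  0.064     ]
width [-0.00055271  0.03753139  0.        ]
0.605 -0.062 [293.3 172.9]
0.605 -0.065 [293.4 172.2]
0.605 -0.068 [293.5 171.4]
0.61 -0.062 [291.3 173. ]
0.61 -0.065 [291.4 172.2]
0.61 -0.068 [291.5 171.4]
0.615 -0.062 [289.3 173. ]
0.615 -0.065 [289.3 172.2]
0.615 -0.068 [289.4 171.4]
side apex star [ 0.61355356 -0.06738976  0.076     ] L/R [ 0.63204761 -0.06208648  0.062     ] [ 0.59372307 -0.06160444  0.062     ]
bowl top [0.53520071 0.36084047 0.045     ] bowl side [0.5348896  0.35626041 0.045     ]
[[   0    0  100   90 4857]
 [  15   12   73   72 4143]] [[48.43071855 42.03808936]
 [50.75356022 47.38619358]]
[array([0.5332, 0.4193, 0.045 ]), array([0.5348, 0.2997, 0.045 ]), array([0.5931, 0.362 , 0.045 ]), array([0.4742, 0.3571, 0.045 ])]
```

```bash
python3 rel.py 0.5135 -0.067 0.115 0
```

```text
pos [ 0.4892 -0.2702  0.1432] turn [-0.1376 -0.003  -0.0017] shift [ 0.0279 -0.2046  0.0038]
t 4.0333 w 0.05068101514090314 q [-0.55  0.12  1.95 -0.    1.07  1.16] f [ 0.   0.4 -1.9] [-0.05  0.01  0.07]
```

```bash
python3 -m pendant '-0.02 0 0 0.002 -0.02 0 0.59; -0.05 0 0 0.006 -0.05 0.001 0.59; -0.08 -0.003 -0.001 0.01 -0.085 0.002 0.59; -0.11 -0.003 -0.0015 0.015 -0.12 0.003 0.59; -0.125 -0.003 -0.0017 0.018 -0.15 0.004 0.59'
python3 rel.py 0.5135 -0.067 0.115 0
```

```text
time: 4.45
tcp_pos: [0.5049, -0.1191, 0.1235]
ee_rot: [-0.439, 1.568, 2.691]
wrist_force: [1.7, 0.5, -1.3]
gripper_width: 0.0502
pos [ 0.5049 -0.1191  0.1235] turn [-0.0117  0.0022  0.001 ] shift [ 0.0085 -0.0522 -0.008 ]
t 4.45 w 0.05022335516151321 q [-0.28  0.07  2.04  0.    1.03  1.3 ] f [ 1.7  0.5 -1.3] [-0.08 -0.   -0.01]
```

```bash
python3 -m pendant '-0.005 0 0 0.003 -0.02 -0.003 0.59; -0.01 0.002 0.001 0.006 -0.038 -0.006 0.59; -0.0117 0.0022 0.001 0.0085 -0.0522 -0.008 0.59; -0.0117 0.0022 0.001 0.0085 -0.0522 -0.008 0.59; -0.0117 0.0022 0.001 0.0085 -0.0522 -0.008 0.59'
python3 -m pendant '0 0 0 0 0 0 0.59; 0 0 0 0 0 0 0.59'
python3 rel.py 0.5135 -0.067 0.115 0
cat > shot.py <<'E'
import sys
from h import *
n=sys.argv[1]
C=cam("wrist"); cv2.imwrite(f"pics/w{n}.png",C[0])
T=cam("top");S=cam("side")
f=lambda im,f:cv2.resize(im,None,fx=f,fy=f,interpolation=cv2.INTER_CUBIC)
s=f(S[0][110:230,220:380],4); t=f(T[0][150:250,300:420],4)
cv2.imwrite(f"pics/s{n}.png",s);cv2.imwrite(f"pics/t{n}.png",t)
E
python3 shot.py 5
```

```text
time: 4.87
tcp_pos: [0.5129, -0.0664, 0.1141]
ee_rot: [-0.047, 1.569, 3.096]
wrist_force: [-0.4, 0.0, -0.6]
gripper_width: 0.0508
time: 5.03
tcp_pos: [0.5127, -0.0671, 0.1138]
ee_rot: [0.043, 1.568, -3.097]
wrist_force: [-0.0, -1.1, -1.1]
gripper_width: 0.0506
pos [ 0.5127 -0.0671  0.1138] turn [ 0.0013  0.0024 -0.0001] shift [-0.0012 -0.0001 -0.0008]
t 5.0333 w 0.0506182164412015 q [-0.18  0.07  2.06 -0.    1.02  1.39] f [-0.  -1.1 -1.1] [0.03 0.04 0.02]
```

View pics/w5.png

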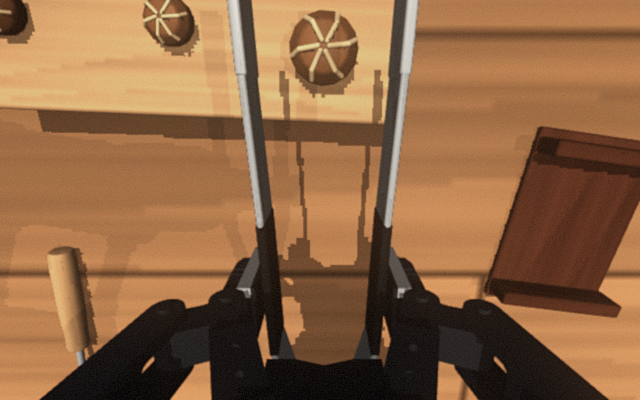

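View pics/s5.png

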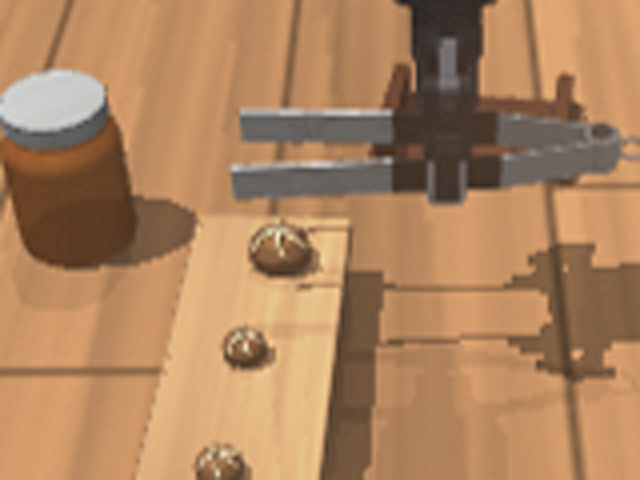

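View pics/t5.png

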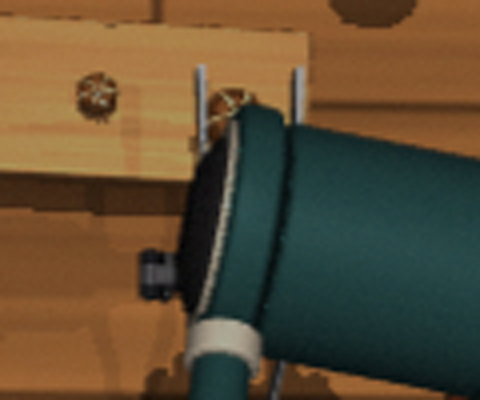

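Run:
```python
from h import *
W=cam("wrist");S=cam("side"); p,M=pose()
print(p,"mush apex",onplane(W,(323.5,44.5),.076))
_,K,e,Rc=S
for uv in [(233,199),(392,192),(500,187)]:
  for dv in(0,):
    u=(220+uv[0]/4,110+uv[1]/4+dv)
    for y in ((-.067+.033),(-.067+.030)):
      d=Rc@np.linalg.solve(K,[*u,1]); P=e+d*(y-e[1])/d[1]; print(uv,P.round(4))
for u in((243,20),(400,20)): print("jaw top edge",onplane(W,u,p[2]+.0073+.022))
```

```text
[ 0.51293661 -0.06700146  0.11418747] mush apex [ 0.61403155 -0.06580749  0.076     ]
(233, 199) [ 0.6337 -0.034   0.1234]
(233, 199) [ 0.6342 -0.037   0.1212]
(392, 192) [ 0.5429 -0.034   0.1273]
(392, 192) [ 0.543  -0.037   0.1251]
(500, 187) [ 0.4818 -0.034   0.1302]
(500, 187) [ 0.4816 -0.037   0.1279]
jaw top edge [ 0.61189743 -0.04070893  0.14348747]
jaw top edge [ 0.61192837 -0.08970774  0.14348747]
```

Mushroom apex at (323,44) in the wrist view lies midway between the jaws; heights agree within 2 mm. Descending.

```bash
python3 -m pendant '0 0.002 0 0.012 0 -0.0005 0.59; 0 0.002 0 0.026 -0.0005 -0.0005 0.59; 0 0.002 0 0.04 -0.0005 -0.0005 0.59; 0 0.002 0 0.05 -0.0005 -0.0005 0.59; 0 0.002 0 0.054 -0.0005 -0.0005 0.59'
python3 -m pendant '0 0 0 0 0 0 0.59'; python3 rel.py 0.5135 -0.0665 0.047 0;python3 shot.py 6
```

```text
time: 5.7
tcp_pos: [0.5121, -0.0665, 0.0585]
ee_rot: [-0.184, 1.568, 2.958]
wrist_force: [-0.7, 0.3, -0.7]
gripper_width: 0.0502
time: 5.78
tcp_pos: [0.5114, -0.0665, 0.0576]
ee_rot: [-0.18, 1.567, 2.962]
wrist_force: [-0.4, 0.1, -1.2]
gripper_width: 0.0504
pos [ 0.5114 -0.0665  0.0576] turn [0.0003 0.004  0.0007] shift [ 0.0106 -0.     -0.0022]
t 5.7833 w 0.050350441436431026 q [-0.18  0.14  2.1   0.    0.9   1.39] f [-0.4  0.1 -1.2] [ 0.02  0.02 -0.04]
```

View pics/w6.png

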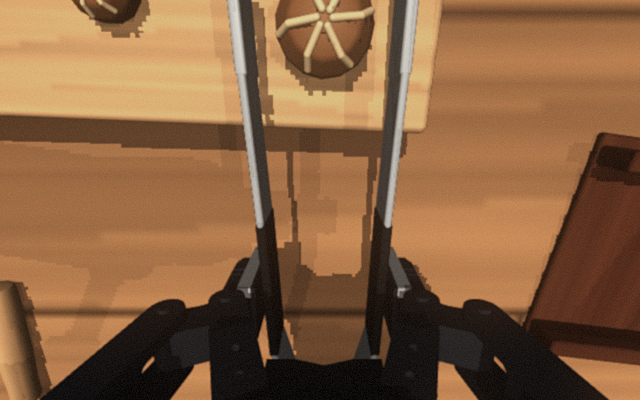

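View pics/s6.png

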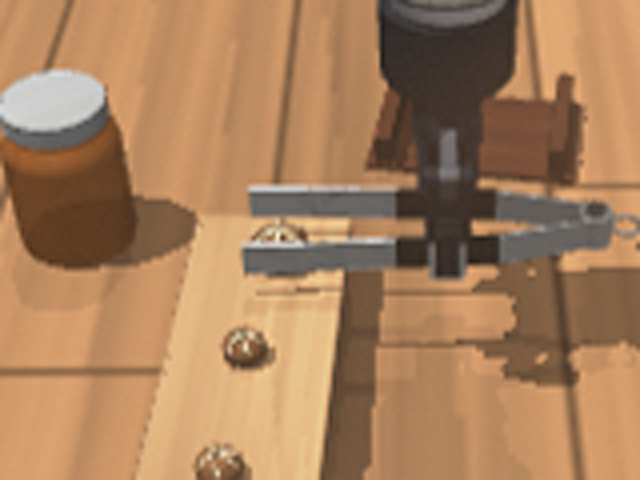

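The mushroom sits between the jaws with equal gaps. Going down the last 10 mm.

```bash
python3 -m pendant '0 0.004 0 0.004 0 -0.002 0.59; 0 0.004 0 0.007 0 -0.002 0.59; 0 0.004 0 0.009 0 -0.002 0.59; 0 0.004 0 0.009 0 -0.002 0.59'
python3 rel.py 0.5135 -0.0665 0.047 0;python3 shot.py 7
```

```text
time: 6.27
tcp_pos: [0.5141, -0.0666, 0.0496]
ee_rot: [-2.915, 1.569, 0.227]
wrist_force: [-0.3, -0.4, -2.0]
gripper_width: 0.0502
pos [ 0.5141 -0.0666  0.0496] turn [ 0.0004 -0.0017  0.0004] shift [ 0.0026 -0.0001  0.0006]
t 6.2667 w 0.050217390618687414 q [-0.18  0.16  2.1   0.    0.88  1.39] f [-0.3 -0.4 -2. ] [-0.01  0.02 -0.02]
```

View pics/s7.png

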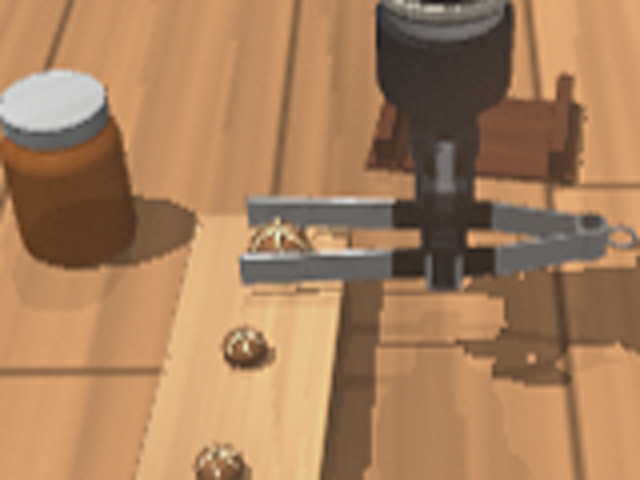

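View pics/w7.png

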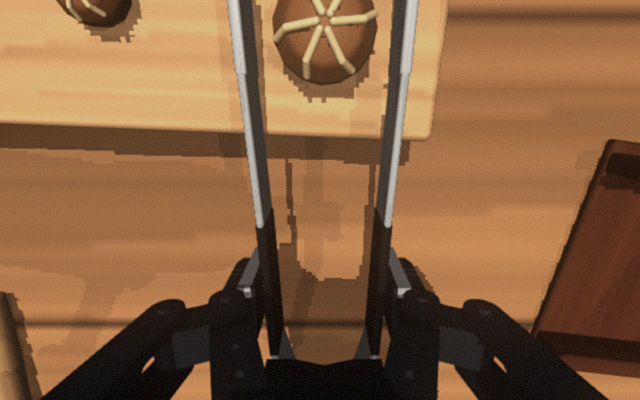

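```bash
python3 -m pendant '0 -0.0017 0 0.002 0 0 0.59; 0 -0.0017 0 0.002 0 0 0.57; 0 -0.0017 0 0.002 0 0 0.55; 0 -0.0017 0 0.002 0 0 0.53; 0 -0.0017 0 0.002 0 0 0.52'
python3 rel.py 0.5135 -0.0665 0.047 0
python3 -m pendant '0 0 0 0 0 0 0.51; 0 0 0 0 0 0 0.5; 0 0 0 0 0 0 0.49; 0 0 0 0 0 0 0.48; 0 0 0 0 0 0 0.47'
python3 rel.py 0.5135 -0.0665 0.047 0;python3 shot.py 8
```

```text
time: 6.83
tcp_pos: [0.5145, -0.0666, 0.048]
ee_rot: [-2.676, 1.57, 0.466]
wrist_force: [1.1, -0.6, -2.1]
gripper_width: 0.0445
pos [ 0.5145 -0.0666  0.048 ] turn [ 0.0005 -0.0006  0.0003] shift [ 0.001  -0.0001  0.001 ]
t 6.8333 w 0.04452158394719172 q [-0.18  0.16  2.1   0.    0.88  1.39] f [ 1.1 -0.6 -2.1] [-0.01 -0.03 -0.  ]
time: 7.25
tcp_pos: [0.5145, -0.0667, 0.0482]
ee_rot: [-2.857, 1.57, 0.285]
wrist_force: [-0.4, 0.5, 0.9]
gripper_width: 0.0423
pos [ 0.5145 -0.0667  0.0482] turn [ 0.0004 -0.0008  0.0002] shift [ 0.0012 -0.0002  0.001 ]
t 7.25 w 0.04225789821704361 q [-0.18  0.16  2.1   0.    0.88  1.39] f [-0.4  0.5  0.9] [-0.03  0.   -0.01]
```

View pics/w8.png

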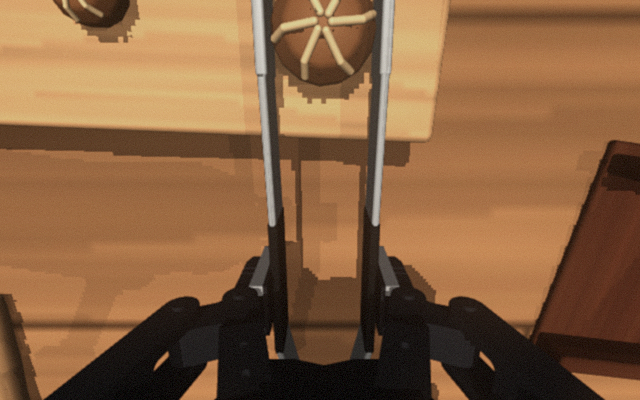

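```bash
python3 -m pendant '0 0 0 0 0 0 0.46; 0 0 0 0 0 0 0.45; 0 0 0 0 0 0 0.44; 0 0 0 0 0 0 0.43; 0 0 0 0 0 0 0.42'
python3 -m pendant '0 0 0 0 0 0 0.4; 0 0 0 0 0 0 0.38; 0 0 0 0 0 0 0.36;0 0 0 0 0 0 0.36'
python3 rel.py 0.5135 -0.0665 0.047 0;python3 shot.py 9
```

```text
time: 7.82
tcp_pos: [0.5145, -0.0667, 0.0482]
ee_rot: [-2.817, 1.57, 0.325]
wrist_force: [0.2, 0.5, 0.9]
gripper_width: 0.0424
time: 8.15
tcp_pos: [0.5146, -0.0667, 0.0482]
ee_rot: [-2.875, 1.57, 0.267]
wrist_force: [-1.2, -0.2, 1.7]
gripper_width: 0.0424
pos [ 0.5146 -0.0667  0.0482] turn [ 0.0005 -0.0008  0.0002] shift [ 0.0012 -0.0002  0.0011]
t 8.15 w 0.0423876032636911 q [-0.18  0.16  2.1   0.    0.88  1.39] f [-1.2 -0.2  1.7] [-0.02 -0.01 -0.06]
```

View pics/w9.png

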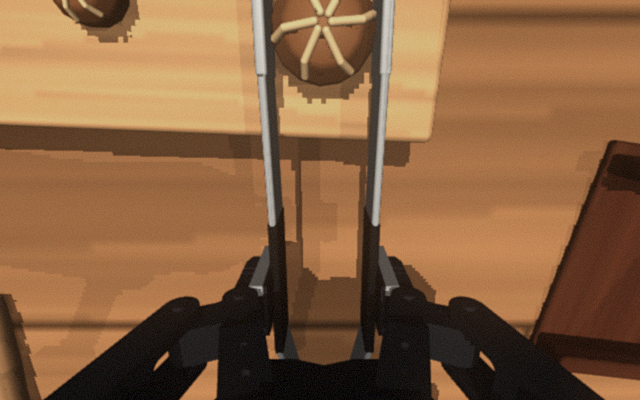

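View pics/s9.png

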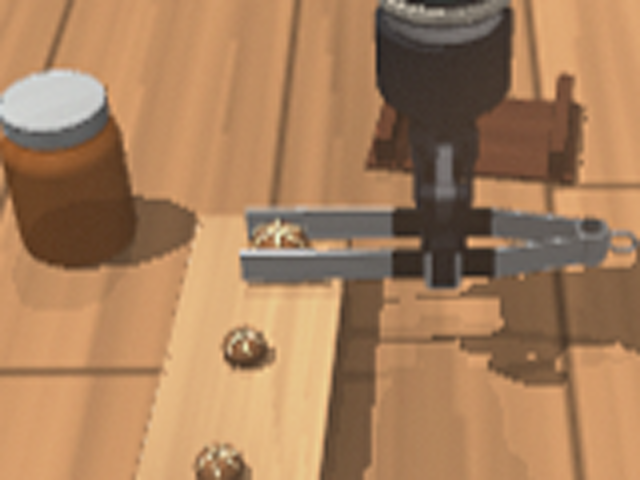

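The fingers stalled at 42.4 mm with the jaws closed on the mushroom, although commanded to 31 mm, so the tongs are squeezing it. Lifting.

```bash
python3 -m pendant '0 0 0 -0.004 0 0 0.34; 0 0 0 -0.01 0 0 0.34; 0 0 0 -0.02 0 0 0.34; 0 0 0 -0.03 0 0 0.34; 0 0 0 -0.036 0 0 0.34'
python3 -m pendant '0 0 0 -0.01 0 0 0.34; 0 0 0 -0.02 0 0 0.34; 0 0 0 -0.035 0 0 0.34; 0 0 0 -0.045 0 0 0.34;0 0 0 -0.045 0 0 0.34'
python3 rel.py 0.433 0.359 0.14 0;python3 shot.py 10
```

```text
time: 8.72
tcp_pos: [0.5156, -0.0669, 0.0862]
ee_rot: [3.09, 1.568, -0.051]
wrist_force: [1.0, 0.3, -1.3]
gripper_width: 0.0421
time: 9.13
tcp_pos: [0.5178, -0.0673, 0.1347]
ee_rot: [3.005, 1.562, -0.136]
wrist_force: [0.5, -0.3, -0.9]
gripper_width: 0.0416
pos [ 0.5178 -0.0673  0.1347] turn [ 0.0005 -0.0092 -0.0013] shift [-0.0066 -0.4263  0.0845]
t 9.1333 w 0.04158784770442135 q [-0.18  0.05  2.03  0.    1.05  1.39] f [ 0.5 -0.3 -0.9] [-0.01  0.02  0.  ]
```

View pics/w10.png

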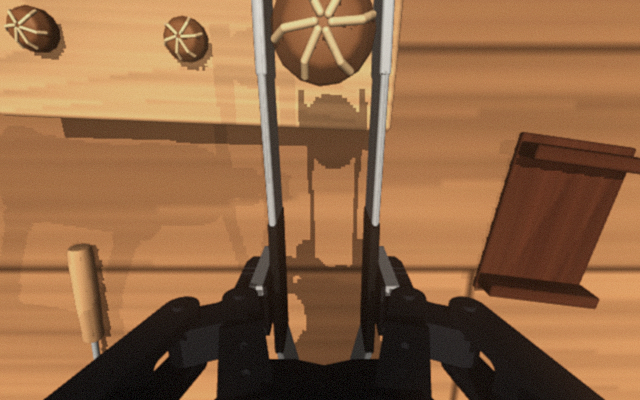

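View pics/s10.png

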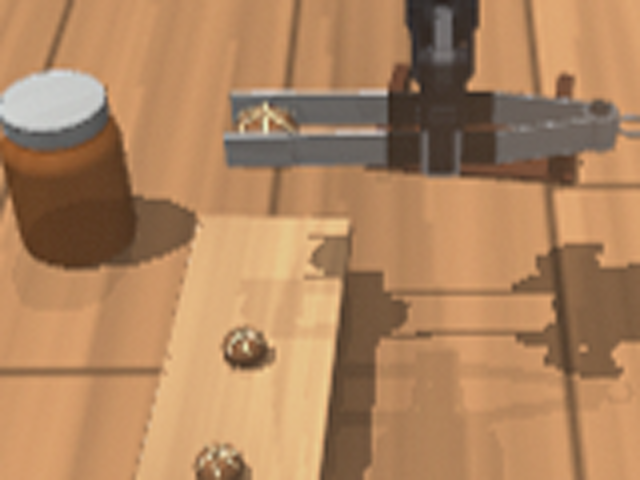

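Mushroom is held in the air between the jaws, the small ones untouched. Carrying over to the bowl.

```bash
python3 -m pendant '0 -0.004 0 -0.002 -0.01 0.002 0.34; 0 -0.009 -0.001 -0.004 -0.03 0.006 0.34; 0 -0.009 -0.001 -0.006 -0.055 0.011 0.34; 0 -0.009 -0.001 -0.006 -0.083 0.016 0.34; 0 -0.009 -0.001 -0.006 -0.111 0.022 0.34'
python3 rel.py 0.434 0.359 0.14 0
```

```text
time: 9.7
tcp_pos: [0.4922, 0.0456, 0.1363]
ee_rot: [-0.144, 1.563, 2.997]
wrist_force: [0.9, -0.4, -2.1]
gripper_width: 0.0419
pos [0.4922 0.0456 0.1363] turn [-0.0007  0.0075  0.0011] shift [-0.0029 -0.3134  0.0584]
t 9.7 w 0.041859387306685765 q [0.04 0.01 2.08 0.   1.06 1.61] f [ 0.9 -0.4 -2.1] [ 0.02 -0.01  0.01]
```

```bash
python3 -m pendant '0 0.003 0 0 -0.03 0.006 0.34; 0 0.007 0 -0.002 -0.06 0.011 0.34; 0 0.007 0.001 -0.003 -0.09 0.017 0.34; 0 0.007 0.001 -0.003 -0.12 0.022 0.34; 0 0.007 0.001 -0.003 -0.15 0.028 0.34'
python3 rel.py 0.434 0.359 0.14 0
```

```text
time: 10.12
tcp_pos: [0.4628, 0.1973, 0.1389]
ee_rot: [0.117, 1.569, -3.025]
wrist_force: [0.5, 0.3, -1.5]
gripper_width: 0.0419
pos [0.4628 0.1973 0.1389] turn [-0.0006  0.0021 -0.0002] shift [-0.0011 -0.1616  0.0289]
t 10.1167 w 0.04190047899146839 q [0.35 0.02 2.06 0.   1.06 1.92] f [ 0.5  0.3 -1.5] [ 0.03 -0.02  0.  ]
```

```bash
python3 -m pendant '0 0.002 0 0 -0.03 0.006 0.34; 0 0.002 0 0 -0.058 0.011 0.34; 0 0.002 0 0 -0.084 0.016 0.34; 0 0.002 0 0 -0.107 0.02 0.34; 0 0.002 0 0 -0.126 0.023 0.34'
python3 rel.py 0.434 0.359 0.12 0
```

```text
time: 10.53
tcp_pos: [0.438, 0.3252, 0.1378]
ee_rot: [0.399, 1.568, -2.742]
wrist_force: [1.1, 0.6, -1.4]
gripper_width: 0.0418
pos [0.438  0.3252 0.1378] turn [ 0.0005  0.0023 -0.001 ] shift [ 0.0178 -0.0338  0.0039]
t 10.5333 w 0.04184077228934735 q [0.59 0.1  1.98 0.   1.07 2.16] f [ 1.1  0.6 -1.4] [-0.01 -0.   -0.02]
```

```bash
python3 -m pendant '0 0.002 0 0.004 -0.014 0.002 0.34; 0 0.002 0 0.009 -0.024 0.003 0.34; 0 0.002 0 0.013 -0.031 0.004 0.34; 0 0.002 0 0.0178 -0.0338 0.004 0.34; 0 0.002 0 0.0178 -0.0338 0.004 0.34'
python3 -m pendant '0 0 0 0 0 0 0.34; 0 0 0 0 0 0 0.34; 0 0 0 0 0 0 0.34'
python3 rel.py 0.434 0.359 0.1 0
python3 - <<'E'
from h import *
f=lambda im,f:cv2.resize(im,None,fx=f,fy=f,interpolation=cv2.INTER_CUBIC)
W=cam("wrist");T=cam("top");S=cam("side")
cv2.imwrite("pics/w11.png",W[0]);cv2.imwrite("pics/t11.png",f(T[0][130:280,110:260],4));cv2.imwrite("pics/s11.png",S[0])
print("apex from wrist at z~.14",[onplane(W,(323,20),z).round(4) for z in(.14,.145)])
E
```

```text
time: 10.95
tcp_pos: [0.4329, 0.3585, 0.1181]
ee_rot: [0.83, 1.567, -2.31]
wrist_force: [0.0, -0.1, -2.1]
gripper_width: 0.0418
time: 11.2
tcp_pos: [0.4331, 0.3577, 0.1181]
ee_rot: [0.857, 1.566, -2.284]
wrist_force: [-0.8, -0.5, -2.0]
gripper_width: 0.0421
pos [0.4331 0.3577 0.1181] turn [-0.0001  0.0029 -0.0033] shift [ 0.0181 -0.0014 -0.0009]
t 11.2 w 0.042073689875071846 q [ 0.65  0.15  1.96 -0.    1.04  2.22] f [-0.8 -0.5 -2. ] [ 0.    0.01 -0.04]
apex from wrist at z~.14 [array([0.5336, 0.3592, 0.14  ]), array([0.5326, 0.3592, 0.145 ])]
```

View pics/w11.png

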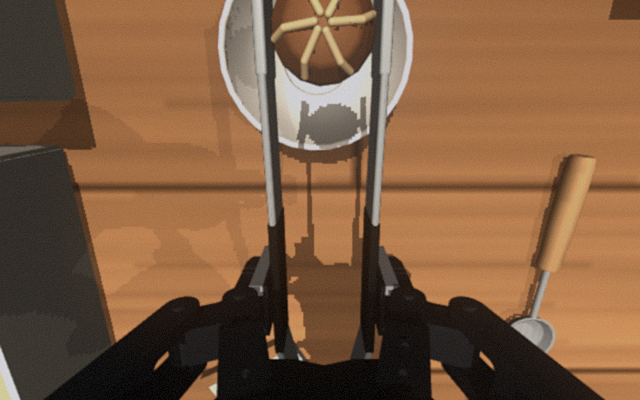

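View pics/t11.png

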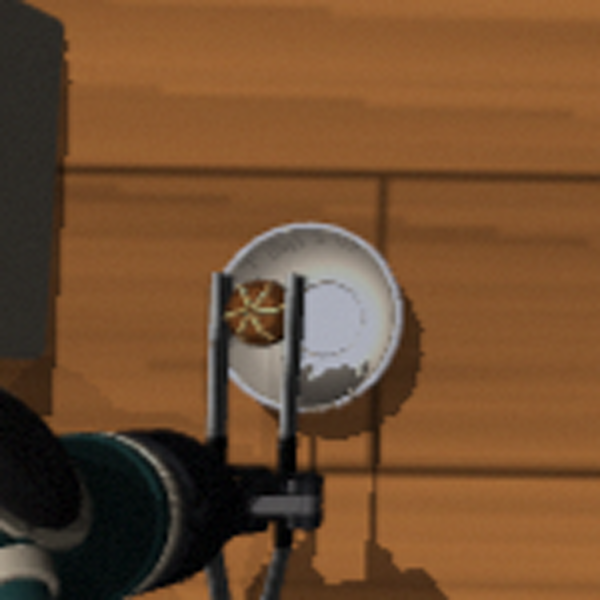

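View pics/s11.png

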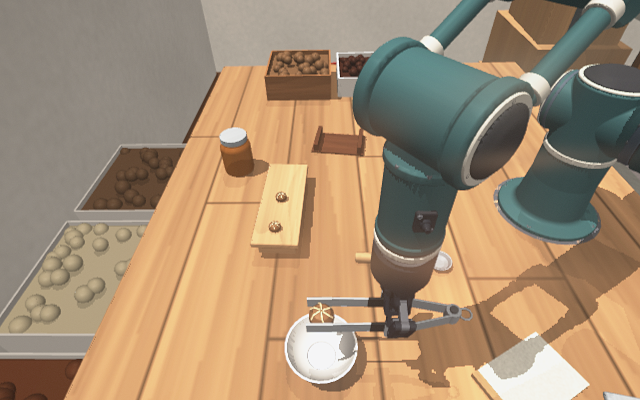

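Over the bowl: the top-view offset (mushroom at px (173,207), bowl at (187,210)) equals the expected parallax. Lowering 25 mm and settling.

```bash
python3 -m pendant '0 0.001 -0.001 0.005 -0.0005 0 0.34; 0 0.002 -0.002 0.011 -0.001 0 0.34; 0 0.003 -0.003 0.018 -0.001 -0.001 0.34; 0 0.003 -0.003 0.022 -0.001 -0.001 0.34; 0 0.003 -0.003 0.025 -0.001 -0.001 0.34'
python3 -m pendant '0 0 0 0 0 0 0.34; 0 0 0 0 0 0 0.34; 0 0 0 0 0 0 0.34;0 0 0 0 0 0 0.34;0 0 0 0 0 0 0.34'
python3 rel.py 0.434 0.359 0.093 0
python3 - <<'E'
from h import *
f=lambda im,f:cv2.resize(im,None,fx=f,fy=f,interpolation=cv2.INTER_CUBIC)
T=cam("top");S=cam("side")
cv2.imwrite("pics/t12.png",f(T[0][160:240,140:260],5));cv2.imwrite("pics/s12.png",f(S[0][280:390,270:420],5))
print(arm.sense()["dq"].round(4))
E
```

```text
time: 11.77
tcp_pos: [0.4336, 0.3585, 0.0921]
ee_rot: [0.824, 1.57, -2.318]
wrist_force: [-0.0, -0.4, -1.5]
gripper_width: 0.042
time: 12.18
tcp_pos: [0.4338, 0.3588, 0.0925]
ee_rot: [1.24, 1.57, -1.902]
wrist_force: [0.9, 0.1, -0.0]
gripper_width: 0.0426
pos [0.4338 0.3588 0.0925] turn [ 0.0002  0.0001 -0.0004] shift [-0.0005 -0.0002 -0.0002]
t 12.1833 w 0.042646652033389854 q [ 0.65  0.18  1.98 -0.    0.98  2.22] f [ 0.9  0.1 -0. ] [-0.01  0.03 -0.05]
[ 0.0015 -0.      0.0008 -0.0006  0.0002  0.0018]
```

View pics/t12.png

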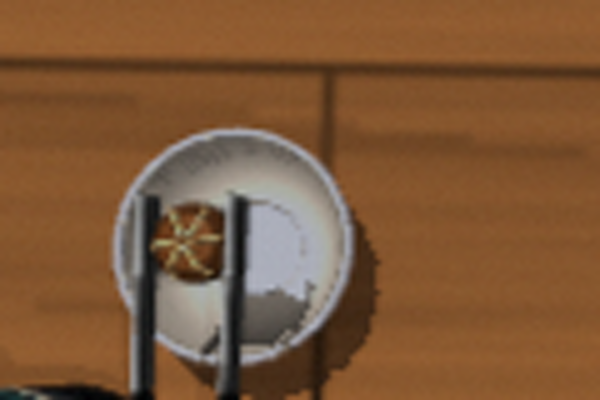

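View pics/s12.png

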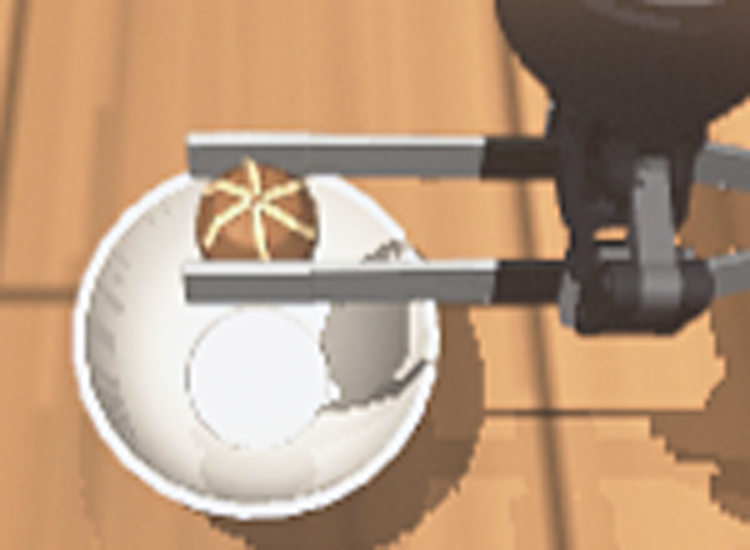

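Run:
```python
from h import *
T=cam("top");S=cam("side")
def ray(C,u):
    d=C[3]@np.linalg.solve(C[1],[*u,1]);return C[2],d/np.linalg.norm(d)
a,d=ray(T,(177,208.4));b,e=ray(S,(321,320))
t=np.linalg.lstsq(np.stack([d,-e],1),b-a,rcond=None)[0]
P=a+d*t[0];Q=b+e*t[1];print("apex",P,Q)
print("bowl now top",onplane(T,(140+233/5,160+246/5),.045),"side",onplane(S,(270+256/5,280+345/5-1),.045))
arm.hand_in()
```

```text
apex [0.53441415 0.35778046 0.1166064 ] [0.53388153 0.35779659 0.11658847]
bowl now top [0.53595556 0.36062267 0.045     ] side [0.53449518 0.36799942 0.045     ]
the job is handed in; nothing more can be done
```

The big mushroom is held in the closed tongs over the middle of the bowl, and I handed the job in at about 12 s of the 43 s allowed. The rig gives no verdict, so what follows comes from my own measurements.

I gripped the tongs at the panels, lifted them off the rest and lowered the open jaws around the big mushroom. The jaws closed on it until the fingers stalled at about 42 mm, and I carried it to the bowl with the grip still commanded tighter.

**Last checks:**
- **Mushroom position:** triangulating from two cameras put the top of the cap at (0.534, 0.358, 0.117). That is within about 3 mm of the bowl's centre in the top view. The underside is therefore about 45 mm above the rim.
- **Grip and rest:** the finger opening stayed at about 42 mm and the joints were practically still.
- **Other objects:** the small mushrooms, jar and spoon looked undisturbed in the last views that showed them. I did not re-measure their positions. The bowl measured within 2 mm of its first top-view position.

**One disagreement:** my final side-view estimate of the bowl's centre differs by about 7 mm in y from the top view. I read it from the outline of an enlarged crop, so I trusted the top view. Even at 10 mm off, the mushroom would be inside the 40 mm limit.

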